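# Put the bearing tray away and shut its dust door

### The job

The blue tray of bearings sticks out of the low grey bay on the bench. With a fingertip, push the tray straight in until it meets the stop at the back of the bay, while the small door still stands well open; then push the door fully shut over it. The tray and its bearings must not be lifted, the two bearings stay in the tray, and the other parts lying about stay where they are.

Things in the scene. Friction and masses are not known exactly. Their poses are not given: they have to be found in the camera images.
- bay: Low grey metal bay fixed to the bench, 152 (x) x 122 (y) x 62 mm high; walls 8 mm thick, side walls 106 mm apart inside; no floor, the tray slides on the bench. Origin: centre of its underside; x points into the bay (the way to push the tray), y to the left. Mouth at x = -76 mm, back stop's face at x = +68 mm. The roof begins at x = -36 mm: a finger may reach down that far inside the mouth.
- tray: Loose open blue tray, 140 x 100 x 28 mm high, walls and floor 3 mm, about 0.25 kg; at the start it sticks 45 to 80 mm out of the mouth. Origin: centre of its underside; y is its long axis and points out of the bay to the robot, so the end wall to push is at y = +70 mm. Against the stop its origin is at x = -2 mm in the bay's frame (end wall 4 mm inside the mouth).
- door (a joint): Angle (rad) of the bay's door about its upright hinge at the bay's left front corner: 0 = shut across the mouth, grows as it opens towards the robot and on to the left (1.57 = straight out along the bay's -x); starts 1.62 to 1.95, limit 2.2. Stays where left (friction 0.03 N m, light damping). It cannot shut while the tray sticks out.
- door_hinge (a point): Point on the door's hinge axis, 31 mm above the bench, at x = -81, y = +65 mm in the bay's frame; same axes as the bay. The door is a plain aluminium panel without handle, 5 mm thick and centred on this axis, from 4 to 126 mm out from it and from 3 to 59 mm above the bench.
- bearing_1: Bronze-coloured ring bearing, 21 mm diameter x 14 mm high, standing loose in the tray; origin at the centre of its underside.
- bearing_2: The second such bearing in the tray, 21 mm diameter x 14 mm high; origin at the centre of its underside.
- spare_bearing: A third such bearing, 21 mm diameter x 14 mm high, alone on the bench to the right of the bay; a bystander; origin at the centre of its underside.
- seal_plate: Bystander: round grey flanged plate, 62 mm diameter x 10 mm high, lying left of the bay; origin at the centre of its underside.
- gauge: Bystander: dial gauge lying on its back, round case 56 mm diameter x 18 mm high with a thin stem, 108 mm long in all, on the bench at the right; origin at the centre of its underside, x along its length.
Not all that is in view belongs to the job. Several things have the shape of the tray; the one meant has the colours described above.

How it is judged (in metres and radians):
On the way, in this order (a step that is already met when the one before it is completed fails the run):
1. the tray is pushed home against the stop while the door still stands open (more than 0.5 rad) (x of tray in the frame of bay between -0.007 and 0.004 m and y of tray in the frame of bay between -0.01 and 0.01 m and height (world z) of tray below 0.006 m and value of joint door above 0.5 rad), for 0.2 s.
2. the door is pushed shut (x of tray in the frame of bay between -0.007 and 0.004 m and y of tray in the frame of bay between -0.01 and 0.01 m and height (world z) of tray below 0.006 m and value of joint door below 0.06 rad), for 0.2 s.
At the end, for the whole second after the job is handed in: The tray stands flat on the bench within 5 mm of the back stop of the bay, the door is shut to within 0.06 rad, both bearings are in the tray, and all is at rest (all of step 2 and linear speed of tray below 0.01 m/s and x of bearing_1 in the frame of tray between -0.048 and 0.048 m and y of bearing_1 in the frame of tray between -0.068 and 0.068 m and height (world z) of each of bearing_1, bearing_2 below 0.02 m and x of bearing_2 in the frame of tray between -0.048 and 0.048 m and y of bearing_2 in the frame of tray between -0.068 and 0.068 m); the robot touches nothing.
It fails at once if the tray is lifted or tipped (height (world z) of tray above 0.012 m or angle between tray's own z axis and vertical above 0.15 rad).
It fails at once if a bearing is lifted out of the tray (height (world z) of any of bearing_1, bearing_2 above 0.03 m).
It fails at once if a bystander (seal plate, spare bearing or dial gauge) is moved more than 15 mm (distance of any of seal_plate, spare_bearing, gauge from where it was at the start of the episode above 0.015 m).
It also fails if it takes over 51 s, if anything falls off the work surface, if the arm or the gripper's body presses on something with over 40 N, if the wrist force passes 120 N, or if a joint passes its speed limit or range.

### The arm

A 6-joint arm with a two-finger parallel gripper is mounted at the origin on a cart in front of the work surface, level with it; the furniture and walls round the work are solid. World frame = base frame: x ahead of the robot, y to its left, z up, the work surface at z = 0. Lengths are in mm, angles in rad, forces in N, time in s.
With the tool pointing down it reaches from about 275 to 750 mm from the base axis. Payload 10.2 kg.
Tool frame: the origin (TCP) lies where the fingers leave the gripper's body, on its centre line; the fingertips stand 73 mm ahead of it and the grasp point (between the pads) lies 54 mm ahead of it (ctrl.tip_extent is the z of the fingertips in the tool frame, in mm); z points along the fingers, y is the line along which they close (so a half turn about z gives the same grasp; the last joint's range is limited). The gripper opens to 85 mm and grips with 20 to 120 N. Pads are 22 mm wide; open, the fingers measure 114 mm over their backs; the gripper's body (76 mm by 85 mm) begins 54 mm behind the grasp point. The pads swing forward as they close: fully open they stand 13 mm farther back than shut.
Start: joints at [-1.558, 0.313, 1.498, -0, 1.331, -0.223], TCP at [122.637, -510.482, 303.894] pointing down, gripper open.
Joint ranges: [-2.94, 2.94], [-0.97, 2.17], [0.19, 2.56], [-1.23, 4.37], [0.02, 3.11], [-2.88, 2.88]. Speed limits (rad/s): [2.39, 2.39, 3.01, 3.14, 3.14, 3.14].

### API

Orientations are given as a unit quaternion [w, x, y, z].
In Python, from rig import readout, cams, order, ctrl gives the robot as it stands.
- The arm moves only by the tool jog_arm, called after "Emit:" in YAML: its name, and indented under it one key for each argument. Schema: {"type":"object","properties":{"moves":{"type":"array","items":{"type":"array","items":{"type":"array","items":{"type":"number"},"minItems":6,"maxItems":6},"minItems":1,"maxItems":8},"minItems":1,"maxItems":1},"aperture":{"type":"number"},"clamp_n":{"type":"number"},"only":{"type":"string"},"quiet":{"type":"boolean"},"lines":{"type":"string"}},"required":["moves"],"additionalProperties":false}. moves is a list that holds a single list of rows (three levels of brackets), with 1 to 8 rows, each of 6 numbers: dx, dy, dz in normalised numbers (1 is 600 mm), then a rotation vector rx, ry, rz in a scale on which 1.0 is 60 degrees; each row is the pose to reach, as a shift and turn from the pose commanded when the call began, along the tool's axes at that moment; what a row does not reach only later rows make up. A row lasts 1/10 s, in which the tool goes at most 50 mm and 0.15 rad, less where a joint would pass 70% of its speed; a pose out of reach is approached as far as the arm can. aperture is the opening from 0.0 (shut) to 1.0 (fully open), set as the call begins (left out keeps the last). The fingers move at their own pace and stop on an object; clamp_n is the grip in N (left out, the last holds). Time passes only in rows, so rows that do not move let the fingers close. The tool returns the time, the measured TCP pose, the force, the opening and the grip force at its end. only (a regular expression) keeps the lines of the reply that match it, lines (a string "A,B") keeps lines A to B, and quiet returns only ok. No shift or turn number may pass 1 either way. Input that does not fit is refused with a message, and nothing moves.
- readout.sense(): the state, without advancing time (a new reading comes with each control period).
- cams.capture(name): name is "side" or "top" or "wrist"; returns (picture, depth): 480x640x3 uint8, red, green, blue; 480x640 float32, mm along the optical axis (not along the pixel's ray), 0 where there is no reading.
- cams.calibration(name): a dict with "fx", "fy", "cx", "cy" (pixels), "distortion" ([k1, k2, p1, p2, k3] as OpenCV has them; the pictures are not rectified), "position" and "attitude" of the camera in the world. Camera axes: x right, y down, z forward; pixel columns grow to the right and rows downward; lengths in mm; the calibration is good to about 2 mm. A picture is of the moment at which its call begins: read the wrist's pose just before it. calibration takes no time and is no camera call; for the wrist camera it gives the pose at the moment of the call.
- order.finish_job(): hands the job in; it is judged then, once.
Trained networks look in the newest picture that a camera, given by its name, has taken for a name from the list of things; names that differ only in an ending like _2 or _b are one class to them, and where a whole thing is asked for, a point or a joint stands for the part that bears it (a point fixed in the world has none). Each returns a list of dicts, best first, with "p" (0 to 1); they miss things now and then, are a little off and sometimes report something else, mostly with a low value. They report only what shows in the picture. A call takes as long as a camera call. They do not tell look-alikes from the thing itself.
- cams.trace(target, camera): "pixels" (480x640 bool, what is visible of it) and "bbox" ([left, top, right, bottom] in pixels, round what is visible of it).
- cams.spot_point(target, camera): "uv" ([column, row] in pixels: a listed point, or the origin of a listed thing).
The state is a dict: "time_s": time; "joints": joint angles; "dq": joint speeds; "tau": joint torques, N m; "eef_pos": TCP position; "ee_rot": TCP orientation; "force": force on the tool from outside, world axes, zero at the start; "wrist_torque": the same for the moment, N m; "grip_width": opening from 0.0 (shut) to 1.0 (fully open); "grip_force": force on a finger pad.
Only numpy, scipy, OpenCV 4.12 (cv2) and the standard library are available. Lean on these libraries where they do the work, as an engineer would, in place of code of your own. Each camera call takes 0.05 s, during which the arm holds its last target. There are 200 camera calls.

## Working session

There is one attempt and no reset: what is moved stays moved. The work goes in short steps, Python scripts to look and compute and a tool call to move; the robot and the scene stay as the last step left them, time stands still between calls to the robot, and variables do not carry over. Pictures are saved under pics/ and viewed, at most 10 in all, crops included, and the job is handed in when it is done.

```bash
mkdir -p pics; ls; python3 - <<'E'
from rig import readout,cams,order,ctrl
import cv2,numpy as np
s=readout.sense();print(s['time_s'],s['eef_pos'],s['ee_rot'],s['grip_width'],ctrl.tip_extent)
for n in("top","side"):
    p,d=cams.capture(n);cv2.imwrite(f"pics/{n}0.png",p[:,:,::-1]);np.savez(f"pics/{n}0.npz",d=d)
    c=cams.calibration(n);print(n,c)
    for t in("bay","tray","door","bearing_1","seal_plate","gauge"):
        r=cams.trace(t,n);print(t,[(round(x['p'],2),x['bbox']) for x in r[:4]])
    print('hinge',[(round(x['p'],2),x['uv']) for x in cams.spot_point('door_hinge',n)[:2]],'bay',[(round(x['p'],2),x['uv']) for x in cams.spot_point('bay',n)[:2]],'tray',[(round(x['p'],2),x['uv']) for x in cams.spot_point('tray',n)[:4]])
E
```

```text
pics
0.0 [ 122.61608746 -510.29918578  303.32505496] [-6.78598117e-04  9.93058575e-01  1.17618886e-01  6.32698050e-05] 0.9986898021950845 72.6
top {'fx': 555.0952764993834, 'fy': 555.0952764993834, 'cx': 317.19334472160676, 'cy': 242.05462751081177, 'distortion': array([-0.13700368,  0.        ,  0.        ,  0.        ,  0.        ]), 'position': array([ 297.43587932,   20.10535346, 1299.23332857]), 'attitude': array([-0.06830917,  0.70963224, -0.69750534,  0.07240336])}
bay [(0.88, [261.7, 172.0, 348.6, 293.3])]
tray [(0.96, [217.3, 309.4, 274.8, 376.3]), (0.95, [320.8, 293.8, 386.2, 351.2]), (0.74, [283.2, 220.7, 332.8, 279.3]), (0.71, [108.0, 295.4, 181.8, 368.2])]
door [(0.74, [264.8, 236.0, 281.6, 288.0])]
bearing_1 [(0.61, [309.7, 254.3, 312.8, 252.7]), (0.4, [312.8, 238.0, 319.2, 246.0])]
seal_plate [(0.67, [231.0, 161.1, 253.7, 184.7])]
gauge [(0.69, [444.9, 258.4, 468.0, 301.2])]
hinge [(0.76, [277.9, 241.3])] bay [(0.95, [308.3, 215.2]), (0.39, [315.1, 246.8])] tray [(0.95, [142.0, 331.0]), (0.9, [354.8, 323.7]), (0.82, [250.6, 342.8]), (0.63, [305.2, 245.0])]
side {'fx': 
[... 223 characters left out ...]
743605,  981.95739078]), 'attitude': array([ 0.01058608, -0.02596094,  0.9055746 , -0.4232595 ])}
bay [(0.63, [254.5, 216.0, 362.0, 281.2])]
tray [(0.76, [377.5, 268.2, 444.5, 313.9]), (0.69, [366.7, 338.3, 450.7, 411.3]), (0.64, [299.1, 237.1, 347.7, 261.2]), (0.64, [364.3, 204.4, 411.9, 249.3])]
door [(0.78, [313.1, 255.6, 360.7, 283.2])]
bearing_1 [(0.57, [320.1, 246.1, 330.8, 252.7]), (0.55, [311.4, 246.0, 311.5, 251.6])]
seal_plate [(0.59, [226.7, 286.3, 254.1, 304.2])]
gauge [(0.78, [334.7, 170.8, 352.8, 185.3]), (0.61, [321.1, 248.5, 332.9, 254.9])]
hinge [(0.83, [310.3, 262.4])] bay [(0.61, [288.5, 250.1])] tray [(0.81, [402.0, 375.0]), (0.69, [409.2, 294.2]), (0.56, [386.6, 231.0])]
```

View pics/top0.png

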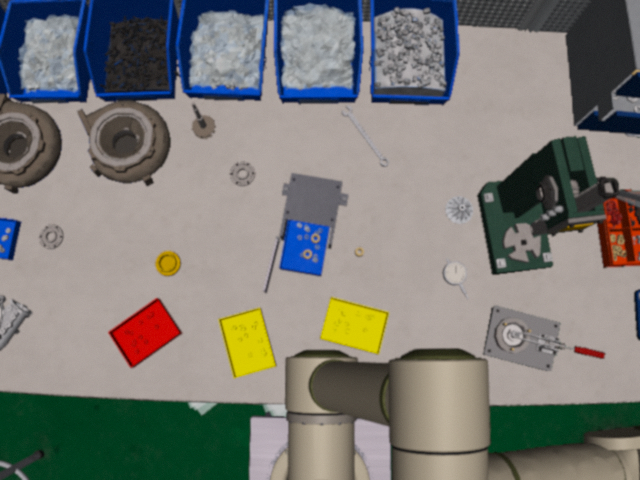

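```bash
cat > h.py <<'E'
import numpy as np,cv2
from scipy.spatial.transform import Rotation as R
def K(c): return np.array([[c['fx'],0,c['cx']],[0,c['fy'],c['cy']],[0,0,1]])
def rot(q): return R.from_quat(q,scalar_first=True)
def ray(c,uv):
    n=cv2.undistortPoints(np.float64(uv).reshape(-1,1,2),K(c),c['distortion'])[:,0]
    return rot(c['attitude']).apply(np.c_[n,np.ones(len(n))])
def atz(c,uv,z):
    r=ray(c,uv);p=c['position'];return p+r*((z-p[2])/r[:,2])[:,None]
def cloud(c,d):
    v,u=np.mgrid[:480,:640];r=ray(c,np.c_[u.ravel(),v.ravel()])
    return (c['position']+r*d.reshape(-1,1)).reshape(480,640,3)
def proj(c,X):
    Rm=rot(c['attitude']).inv();rv=Rm.as_rotvec();t=-Rm.apply(c['position'])
    return cv2.projectPoints(np.float64(X).reshape(-1,1,3),rv,t,K(c),c['distortion'])[0][:,0]
E
python3 - <<'E'
import cv2
i=cv2.imread('pics/top0.png')[150:320,190:400]
cv2.imwrite('pics/crop0.png',cv2.resize(i,None,fx=3.5,fy=3.5,interpolation=cv2.INTER_CUBIC))
from h import *
from rig import cams
for n in('top','side'):
    c=cams.calibration(n);P=cloud(c,np.load(f'pics/{n}0.npz')['d'])
    m=(P[...,2]>52)&(P[...,2]<72)&(P[...,0]>250)&(P[...,0]<550)&(abs(P[...,1]-20)<150)
    m=cv2.morphologyEx(m.astype(np.uint8),cv2.MORPH_OPEN,np.ones((3,3)))
    k,l,st,ce=cv2.connectedComponentsWithStats(m)
    for j in range(1,k):
        q=P[l==j];
        if len(q)>20: print(n,j,len(q),q[:,2].mean().round(1),cv2.minAreaRect(q[:,:2].astype(np.float32)))
E
```

```text
side 2 163 57.9 ((490.5243835449219, 122.48573303222656), (12.592235565185547, 120.17947387695312), 78.16963958740234)
```

View pics/crop0.png

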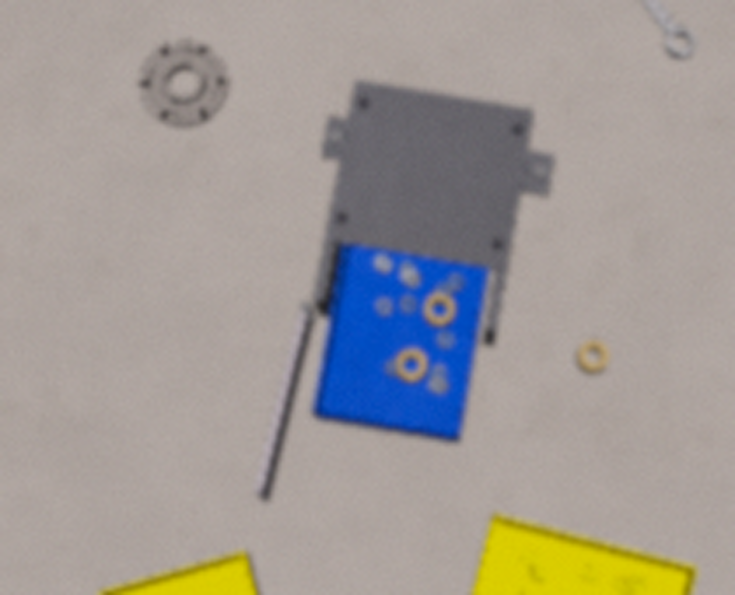

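The job tray is the blue one in the bay (304,247). Look-alikes are yellow at (247,342) and (355,325), and red at (145,332). The crop confirms blue, with two bronze rings, and the door standing out on the left (hinge ~(278,238), tip ~(266,292)).

```bash
python3 - <<'E'
from h import *
from rig import cams
from scipy.optimize import least_squares
c=cams.calibration('top');f=lambda a:np.array(a)/3.5+[190,150]-0.35
roof=f([(357,81),(532,110),(338,243),(500,268)])
loc=np.array([(76,61,62),(76,-61,62),(-36,61,62),(-36,-61,62)],float)
print('roof world',atz(c,roof,62).round(1))
def w(p,L):
    return np.c_[R.from_euler('z',p[2]).apply(L*[1,1,0])[:,:2]+p[:2],L[:,2]]
s=least_squares(lambda p:(proj(c,w(p,loc))-roof).ravel(),[350,40,0]);print('bay',s.x,s.fun.round(1))
b=s.x
tr=atz(c,f([(314,410),(460,436)]),28);print('tray end',tr.round(1))
inv=lambda X:R.from_euler('z',-b[2]).apply((X-[b[0],b[1],0]))
print('in bay',inv(tr).round(1))
print('hinge pred px',proj(c,w(b,np.array([[-81,65,31.]]))))
dh=atz(c,f([(308,306),(267,495)]),59);print('door in bay',inv(dh).round(1))
for n in('top','side'):
    cc=cams.calibration(n);d=np.load(f'pics/{n}0.npz')['d'];P=cloud(cc,d)
    m=cams.trace('bay',n)[0]['pixels'];q=P[m&(d>0)]
    print(n,len(q),np.percentile(q,[5,50,95],axis=0).round(0).tolist())
    q=q[(q[:,2]>55)&(q[:,2]<70)]
    if len(q)>5: print(len(q),np.median(q[:,2]),cv2.minAreaRect(q[:,:2].astype(np.float32)))
    m=cams.trace('tray',n)
    for x in m:
        q=P[x['pixels']&(d>0)];print(' tray',round(x['p'],2),len(q),np.median(q,axis=0).round(0) if len(q) else 0)
    print(proj(cc,w(b,np.array([[-81,65,31.],[0,0,0]]))))
i=cams.calibration('wrist');print(i['position'],i['fx'])
E
```

```text
roof world [[711.5  77.4  62. ]
 [693.4 -39.6  62. ]
 [599.9  86.9  62. ]
 [585.  -19.4  62. ]]
bay [ 6.27734462e+02  2.91300847e+01 -1.40836636e-01] [-0.6 -0.   1.  -0.4 -3.3 -0.4  3.   0.7]
tray end [[494.3 101.5  28. ]
 [478.6   4.6  28. ]]
in bay [[-142.3   52.9   28. ]
 [-144.2  -45.2   28. ]]
hinge pred px [[278.64237747 240.12593492]]
door in bay [[ -79.8   65.8   59. ]
 [-205.9   70.7   59. ]]
top 2940 [[527.0, -33.0, 8.0], [643.0, 33.0, 62.0], [697.0, 112.0, 66.0]]
2614 62.176828936525 ((564.4601440429688, 43.85923385620117), (126.73442077636719, 286.83343505859375), 78.29442596435547)
 tray 0.96 2698 [321. 173.   3.]
 tray 0.95 2678 [364. -74.   4.]
 tray 0.74 2164 [544.  44.   4.]
 tray 0.71 2721 [336. 415.   4.]
[[278.64237747 240.12593492]
 [311.68968726 214.41749807]]
side 3552 [[454.0, -18.0, 5.0], [609.0, 85.0, 51.0], [694.0, 130.0, 65.0]]
1618 62.56626199844669 ((559.3565673828125, 44.893218994140625), (135.5905303955078, 287.19110107421875), 77.96661376953125)
 tray 0.76 2204 [317. 164.   8.]
 tray 0.69 3156 [332. 409.   6.]
 tray 0.64 662 [532.   4.   8.]
 tray 0.64 1418 [360. -82.   8.]
[[312.02297974 263.12309234]
 [287.41018182 251.66757302]]
[ 197.06138249 -492.27448038  373.52502443] 401.32887191482786
```

The rows are not in the units I measure in: shifts go in shares of 600 mm and turns go in shares of 60 degrees. I convert before sending: -350 mm is -0.5833, 315 mm is 0.525, 0.385 rad is 0.3676.

Emit:
jog_arm:
  moves:
    - [[0.0833,-0.0833,0,0,0,0.0477],[0.15,-0.1667,0,0,0,0.0955],[0.2167,-0.2417,0,0,0,0.1432],[0.2833,-0.3167,0,0,0,0.191],[0.3417,-0.3833,0,0,0,0.2387],[0.4083,-0.45,0,0,0,0.2865],[0.4667,-0.5167,0,0,0,0.3342],[0.525,-0.5833,0,0,0,0.3676]]
  aperture: 0.0
  clamp_n: 30

```text
time_s: 2.0
eef_pos: [314.0, -157.2, 304.2]
ee_rot: [0.0, 0.997, -0.076, 0.0]
force: [1.4, -0.3, 0.5]
grip_width: 0.001
grip_force: 0.0
```

To row units: -232 mm is -0.3867, -215 mm is -0.3583.

Emit:
jog_arm:
  moves:
    - [[0.0233,-0.075,0,0,0,0],[0.05,-0.15,0,0,0,0],[0.0767,-0.225,0,0,0,0],[0.1033,-0.3,0,0,0,0],[0.1267,-0.3583,0,0,0,0],[0.1367,-0.3867,0,0,0,0],[0.1367,-0.3867,0,0,0,0]]

```text
time_s: 2.7
eef_pos: [429.6, 59.7, 303.7]
ee_rot: [-0.0, 0.997, -0.073, -0.0]
force: [-0.3, -0.3, 0.6]
grip_width: -0.001
grip_force: 0.0
```

```bash
python3 - <<'E'
from rig import readout,cams
import cv2,numpy as np
c=cams.calibration('wrist');p,d=cams.capture('wrist');cv2.imwrite('pics/w1.png',p[:,:,::-1]);np.savez('pics/w1.npz',d=d,**c)
print(c['position'],c['attitude'],c['distortion'])
for t in('door_hinge','bay','tray','bearing_1'):print(t,[(round(x['p'],2),x['uv']) for x in cams.spot_point(t,'wrist')[:3]])
E
```

```text
[505.27550404  49.18526225 373.33177739] [-0.09773101 -0.64593806  0.74846641  0.11406449] [-0.05027527  0.          0.          0.          0.        ]
door_hinge [(0.83, [235.3, 53.5])]
bay []
tray [(0.89, [458.6, 240.4]), (0.86, [12.2, 328.5]), (0.66, [225.2, 308.8])]
bearing_1 [(0.79, [326.9, 82.2]), (0.57, [340.4, 31.4])]
```

View pics/w1.png

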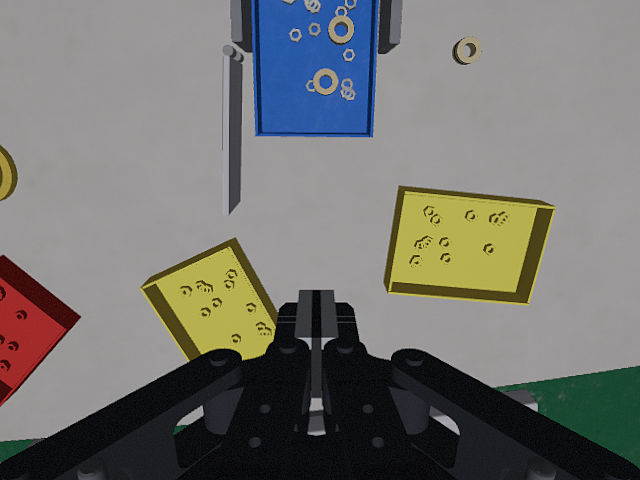

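The wrist view shows the blue tray's end wall at (256..374,136), the door's top edge from the hinge (229,48) to the tip (226,213), the front walls of the bay at (243,50) and (390,50), and two bearings at (326,82) and (341,30).

```bash
python3 - <<'E'
from h import *
c=dict(np.load('pics/w1.npz'));d=c['d']
t=atz(c,[(256,134),(374,134)],28);print('tray end',t.round(1),np.linalg.norm(t[1]-t[0]))
yaw=np.arctan2(*(t[0]-t[1])[:2]*[-1,1]) if 0 else np.arctan2(-(t[0]-t[1])[0],(t[0]-t[1])[1]);print('tray yaw',yaw)
h=atz(c,[(229,50),(226,213)],59);print('door',h.round(1),np.linalg.norm(h[1]-h[0]))
w=atz(c,[(232,50),(400,50)],0);print('walls base?',w.round(1))
P=cloud(c,d)
print('z check tray rim/inside',[P[v,u].round(0) for v,u in((134,300),(136,300),(140,300),(110,290))])
for v in range(0,60,10):
    print(v,[(u,*P[v,u].round(0)) for u in(235,242,248,386,392,398)])
E
```

```text
tray end [[493.9 102.1  28. ]
 [479.4   4.2  28. ]] 99.03662067583741
tray yaw -0.1469559780428515
door [[556.7 105.8  59. ]
 [437.4 133.2  59. ]] 122.47410171652795
walls base? [[566.  113.8  -0. ]
 [544.7 -29.5   0. ]]
z check tray rim/inside [array([488.,  66.,  27.]), array([485.,  67.,  -1.]), array([482.,  68.,   0.]), array([505.,  49., 373.])]
0 [(235, np.float64(589.0), np.float64(95.0), np.float64(59.0)), (242, np.float64(589.0), np.float64(91.0), np.float64(54.0)), (248, np.float64(596.0), np.float64(90.0), np.float64(27.0)), (386, np.float64(578.0), np.float64(-15.0), np.float64(37.0)), (392, np.float64(572.0), np.float64(-14.0), np.float64(60.0)), (398, np.float64(571.0), np.float64(-18.0), np.float64(61.0))]
10 [(235, np.float64(582.0), np.float64(96.0), np.float64(59.0)), (242, np.float64(582.0), np.float64(92.0), np.float64(56.0)), (248, np.float64(588.0), np.float64(91.0), np.float64(28.0)), (386, np.float64(570.0), np.float64(-13.0), np.float64(41.0)), (392, np.float64(566.0), np.float64(-14.0), np.float64(60.0)), (398, np.float64(565.0), np.float64(-18.0), np.float
[... 829 characters left out ...]
9.0)), (242, np.float64(562.0), np.float64(95.0), np.float64(59.0)), (248, np.float64(566.0), np.float64(95.0), np.float64(30.0)), (386, np.float64(548.0), np.float64(-10.0), np.float64(46.0)), (392, np.float64(546.0), np.float64(-12.0), np.float64(57.0)), (398, np.float64(545.0), np.float64(-16.0), np.float64(59.0))]
50 [(235, np.float64(558.0), np.float64(104.0), np.float64(46.0)), (242, np.float64(565.0), np.float64(105.0), np.float64(-1.0)), (248, np.float64(562.0), np.float64(99.0), np.float64(12.0)), (386, np.float64(544.0), np.float64(-14.0), np.float64(21.0)), (392, np.float64(546.0), np.float64(-23.0), np.float64(-1.0)), (398, np.float64(545.0), np.float64(-28.0), np.float64(-1.0))]
```

```bash
python3 - <<'E'
from h import *
from rig import ctrl,readout
c=dict(np.load('pics/w1.npz'));P=cloud(c,c['d']);s=readout.sense()
print(ctrl.tip_extent,s['eef_pos'],s['ee_rot'])
T=rot(s['ee_rot']).inv().apply((P-s['eef_pos']).reshape(-1,3)).reshape(480,640,3)
for v in range(284,345,6):print(v,[T[v,u].round(0).tolist() for u in(290,305,316,328,340)])
E
```

```text
72.6 [428.84468736  57.26851682 304.01985391] [ 8.93404852e-05  9.97165038e-01 -7.52453981e-02  9.59850723e-05]
284 [[-92.0, -30.0, 304.0], [-92.0, -14.0, 305.0], [-92.0, -3.0, 304.0], [-92.0, 9.0, 304.0], [-92.0, 21.0, 304.0]]
290 [[-99.0, -30.0, 305.0], [12.0, -8.0, 69.0], [12.0, -3.0, 68.0], [12.0, 1.0, 69.0], [-98.0, 21.0, 304.0]]
296 [[-105.0, -30.0, 304.0], [12.0, -7.0, 64.0], [12.0, -3.0, 64.0], [12.0, 1.0, 64.0], [-105.0, 21.0, 304.0]]
302 [[-113.0, -30.0, 305.0], [12.0, -7.0, 60.0], [12.0, -3.0, 58.0], [12.0, 1.0, 59.0], [-112.0, 22.0, 304.0]]
308 [[7.0, -13.0, 63.0], [12.0, -7.0, 55.0], [12.0, -3.0, 54.0], [12.0, 1.0, 54.0], [8.0, 5.0, 61.0]]
314 [[8.0, -13.0, 58.0], [12.0, -7.0, 50.0], [12.0, -3.0, 49.0], [12.0, 1.0, 50.0], [8.0, 5.0, 58.0]]
320 [[8.0, -12.0, 54.0], [11.0, -7.0, 47.0], [12.0, -3.0, 46.0], [12.0, 1.0, 46.0], [8.0, 5.0, 54.0]]
326 [[8.0, -12.0, 49.0], [12.0, -7.0, 42.0], [12.0, -3.0, 43.0], [12.0, 0.0, 42.0], [8.0, 5.0, 49.0]]
332 [[7.0, -12.0, 46.0], [12.0, -7.0, 39.0], [12.0, -3.0, 39.0], [12.0, 0.0, 39.0], [8.0, 4.0, 46.0]]
338 [[13.0, -11.0, 34.0], [12.0, -7.0, 35.0], [12.0, -3.0, 35.0], [12.0, 0.0, 35.0], [13.0, 4.0, 34.0]]
344 [[14.0, -11.0, 29.0], [13.0, -6.0, 31.0], [9.0, -3.0, 36.0], [13.0, 0.0, 30.0], [14.0, 3.0, 29.0]]
```

To row units: 216 mm is 0.36, 205 mm is 0.3417.

Emit:
jog_arm:
  moves:
    - [[0,-0.0033,0.075,0,0,0],[0,-0.0033,0.15,0,0,0],[0,-0.0033,0.225,0,0,0],[0,-0.0033,0.2917,0,0,0],[0,-0.0033,0.3417,0,0,0],[0,-0.0033,0.36,0,0,0],[0,-0.0033,0.36,0,0,0]]

```text
time_s: 3.65
eef_pos: [429.1, 59.6, 87.5]
ee_rot: [-0.0, 0.997, -0.075, -0.001]
force: [0.5, -0.1, 1.4]
grip_width: 0.001
grip_force: 0.0
```

Emit:
jog_arm:
  moves:
    - [[0.0167,0,0,0,0,0],[0.0333,0,0,0,0,0],[0.0467,0,0,0,0,0],[0.0567,0,0,0,0,0],[0.0633,0,0,0,0,0],[0.07,0,0,0,0,0],[0.0767,0,0,0,0,0],[0.0833,0,0,0,0,0]]

```text
time_s: 4.45
eef_pos: [478.4, 52.8, 87.8]
ee_rot: [-0.0, 0.997, -0.074, -0.001]
force: [-5.5, 0.6, 3.0]
grip_width: 0.0
grip_force: 2.2
```

To row units: 46 mm is 0.0767, 41 mm is 0.0683.

Emit:
jog_arm:
  moves:
    - [[0.0083,0,0,0,0,0],[0.0183,0,0,0,0,0],[0.0283,0,0,0,0,0],[0.0383,0,0,0,0,0],[0.0483,0,0,0,0,0],[0.0583,0,0,0,0,0],[0.0683,0,0,0,0,0],[0.0767,0,0,0,0,0]]

```text
time_s: 5.25
eef_pos: [524.9, 45.8, 87.9]
ee_rot: [0.0, 0.997, -0.075, 0.0]
force: [-1.4, 0.9, -0.9]
grip_width: 0.0
grip_force: 0.9
```

Emit:
jog_arm:
  moves:
    - [[0.005,0,0,0,0,0],[0.01,0,0,0,0,0],[0.015,0,0,0,0,0],[0.0183,0,0,0,0,0],[0.0217,0,0,0,0,0],[0.0233,0,0,0,0,0],[0.025,0,0,0,0,0]]

```text
time_s: 5.95
eef_pos: [539.2, 43.6, 87.9]
ee_rot: [-0.0, 0.997, -0.075, -0.0]
force: [-3.1, 0.5, 0.3]
grip_width: -0.0
grip_force: 1.3
```

To row units: 3 mm is 0.005, 2 mm is 0.0033.

Emit:
jog_arm:
  moves:
    - [[0.0017,0,0,0,0,0],[0.0033,0,0,0,0,0],[0.005,0,0,0,0,0],[0.005,0,0,0,0,0]]

```text
time_s: 6.35
eef_pos: [542.3, 43.1, 87.9]
ee_rot: [-0.0, 0.997, -0.075, 0.0]
force: [-1.6, 0.9, -0.0]
grip_width: 0.001
grip_force: 0.7
```

Emit:
jog_arm:
  moves:
    - [[0.0017,0,0,0,0,0],[0.0033,0,0,0,0,0],[0.0033,0,0,0,0,0]]

```text
time_s: 6.65
eef_pos: [544.3, 42.8, 87.9]
ee_rot: [-0.0, 0.997, -0.075, 0.0]
force: [-2.0, -0.1, 0.3]
grip_width: -0.002
grip_force: 0.8
```

To row units: 2 mm is 0.0033, 1 mm is 0.0017.

Emit:
jog_arm:
  moves:
    - [[0.0017,0,0,0,0,0],[0.0033,0,0,0,0,0],[0.0033,0,0,0,0,0]]

```text
time_s: 6.95
eef_pos: [544.9, 42.8, 87.9]
ee_rot: [-0.0, 0.997, -0.074, -0.002]
force: [-11.0, 1.0, 8.0]
grip_width: -0.001
grip_force: 5.4
```

Emit:
jog_arm:
  moves:
    - [[0.0017,0,0,0,0,0],[0.0033,0,0,0,0,0],[0.0033,0,0,0,0,0]]

```text
time_s: 7.25
eef_pos: [545.3, 42.8, 87.8]
ee_rot: [-0.0, 0.997, -0.074, -0.005]
force: [-21.1, 1.2, 16.6]
grip_width: -0.002
grip_force: 10.6
```

To row units: -110 mm is -0.1833, -90 mm is -0.15.

Emit:
jog_arm:
  moves:
    - [[-0.0333,0,0,0,0,0],[-0.0917,0,0,0,0,0],[-0.15,0,-0.025,0,0,0],[-0.15,0,-0.0917,0,0,0],[-0.15,0,-0.1417,0,0,0],[-0.15,-0.0583,-0.1417,0,0,0],[-0.15,-0.125,-0.1417,0,0,0],[-0.15,-0.1833,-0.1417,0,0,0]]

```text
time_s: 8.05
eef_pos: [476.1, 165.9, 173.6]
ee_rot: [-0.0, 0.997, -0.075, 0.001]
force: [-0.1, 0.7, 0.5]
grip_width: 0.001
grip_force: 0.0
```

Emit:
jog_arm:
  moves:
    - [[0,0,0,0,0,0],[0,0,0,0,0,0]]

```text
time_s: 8.25
eef_pos: [475.6, 164.8, 173.0]
ee_rot: [0.0, 0.997, -0.074, 0.0]
force: [-0.4, -0.6, 0.6]
grip_width: -0.0
grip_force: 0.0
```

```bash
python3 - <<'E'
from rig import readout,cams
import cv2,numpy as np
c=cams.calibration('wrist');p,d=cams.capture('wrist');cv2.imwrite('pics/w2.png',p[:,:,::-1]);np.savez('pics/w2.npz',d=d,**c)
E
```

```text
(no output)
```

View pics/w2.png

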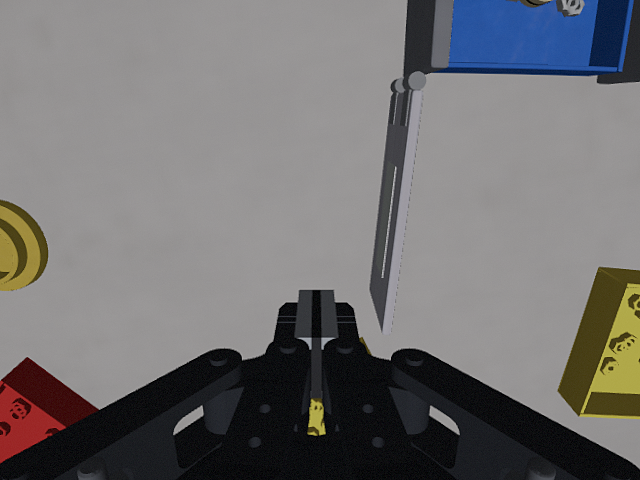

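The tray is home, with its end wall at (440..625,70) just inside the mouth. The finger is left of the door, which runs from (416,85) to (388,330), so I can lower it and sweep.

To row units: 75 mm is 0.125, 60 mm is 0.1.

Emit:
jog_arm:
  moves:
    - [[0,0,0.05,0,0,0],[0,0,0.1,0,0,0],[0,0,0.125,0,0,0],[0,0,0.125,0,0,0]]

```text
time_s: 8.7
eef_pos: [474.8, 163.3, 96.3]
ee_rot: [0.0, 0.997, -0.075, -0.002]
force: [1.1, 0.2, 0.6]
grip_width: -0.001
grip_force: 0.0
```

Emit:
jog_arm:
  moves:
    - [[-0.0033,0.0233,0,0,0,0],[-0.0067,0.0467,0,0,0,0],[-0.0067,0.07,0,0,0,0],[-0.0067,0.0933,0,0,0,0],[0,0.1167,0,0,0,0],[0.005,0.14,0,0,0,0],[0.0183,0.16,0,0,0,0],[0.0317,0.18,0,0,0,0]]

```text
time_s: 9.5
eef_pos: [478.6, 53.5, 98.2]
ee_rot: [-0.0, 0.997, -0.075, 0.0]
force: [-0.9, 1.0, 0.6]
grip_width: -0.005
grip_force: 0.3
```

```bash
python3 - <<'E'
from rig import cams
import cv2
p,d=cams.capture('wrist');cv2.imwrite('pics/w3.png',p[:,:,::-1])
E
```

```text
(no output)
```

View pics/w3.png

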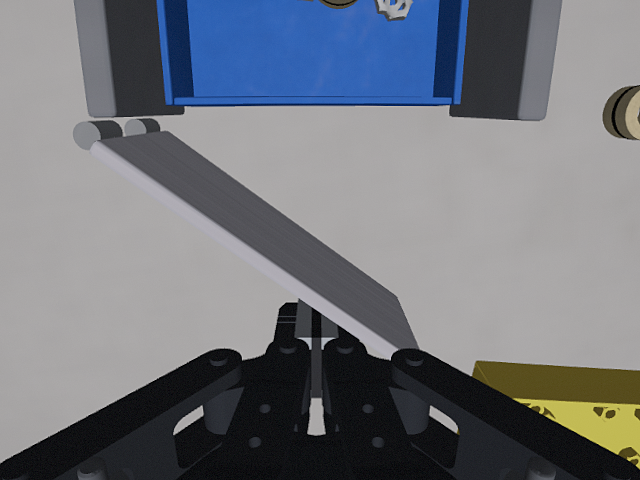

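The door is at roughly 0.65 rad and in contact with the finger near (310,300). The sweep can continue.

To row units: 54 mm is 0.09, 51 mm is 0.085.

Emit:
jog_arm:
  moves:
    - [[0.0117,0.01,0,0,0,0],[0.025,0.0217,0,0,0,0],[0.0367,0.0317,0,0,0,0],[0.05,0.04,0,0,0,0],[0.065,0.045,0,0,0,0],[0.0767,0.0483,0,0,0,0],[0.085,0.05,0,0,0,0],[0.09,0.0517,0,0,0,0]]

```text
time_s: 10.35
eef_pos: [527.4, 16.1, 97.8]
ee_rot: [-0.0, 0.997, -0.074, 0.0]
force: [-1.0, 0.1, 0.1]
grip_width: 0.004
grip_force: 0.2
```

Emit:
jog_arm:
  moves:
    - [[0.0017,0,0,0,0,0],[0.0033,0,0,0,0,0],[0.005,0,0,0,0,0],[0.005,0,0,0,0,0]]

```text
time_s: 10.75
eef_pos: [529.2, 15.8, 97.9]
ee_rot: [-0.0, 0.997, -0.074, -0.001]
force: [-5.3, -0.7, 3.1]
grip_width: 0.001
grip_force: 2.4
```

To row units: 1 mm is 0.0017.

Emit:
jog_arm:
  moves:
    - [[0.0017,0,0,0,0,0],[0.0017,0,0,0,0,0],[0.0017,0,0,0,0,0]]

```text
time_s: 11.05
eef_pos: [529.4, 15.8, 97.8]
ee_rot: [-0.0, 0.997, -0.074, -0.002]
force: [-11.4, -0.0, 7.1]
grip_width: -0.001
grip_force: 5.0
```

Emit:
jog_arm:
  moves:
    - [[-0.0083,0,0,0,0,0],[-0.05,0,0,0,0,0],[-0.1167,0,0,0,0,0],[-0.1167,0,-0.0667,0,0,0],[-0.1167,0,-0.1333,0,0,0],[-0.1167,0,-0.2083,0,0,0],[-0.1167,0,-0.2833,0,0,0],[-0.1167,0,-0.3167,0,0,0]]

```text
time_s: 11.85
eef_pos: [462.2, 26.0, 292.0]
ee_rot: [0.0, 0.997, -0.074, 0.003]
force: [0.9, -0.6, -0.7]
grip_width: -0.003
grip_force: 0.0
```

```bash
python3 - <<'E'
from rig import cams
import cv2
from h import *
c=cams.calibration('wrist');p,d=cams.capture('wrist');cv2.imwrite('pics/w4.png',p[:,:,::-1]);np.savez('pics/w4.npz',d=d,**c)
E
```

```text
(no output)
```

View pics/w4.png

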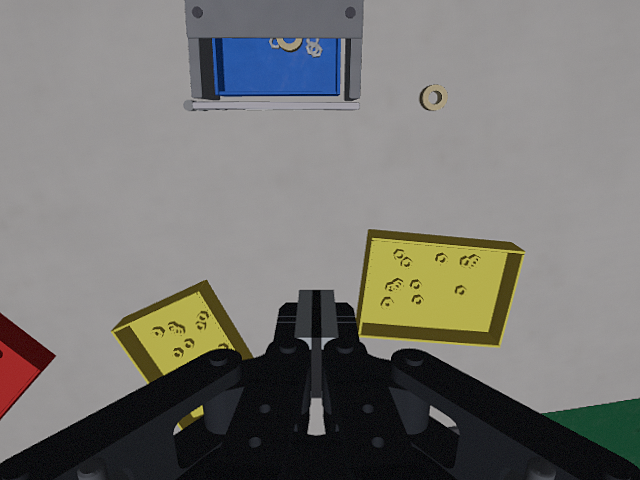

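The door lies straight across the mouth, from (188,105) to (358,105). The tray is behind it, one bearing is in view, and nothing else has moved.

Emit:
jog_arm:
  moves:
    - [[0,0,0,0,0,0],[0,0,0,0,0,0]]

```text
time_s: 12.1
eef_pos: [461.3, 26.0, 286.8]
ee_rot: [-0.0, 0.997, -0.075, -0.001]
force: [-0.4, -0.0, -0.1]
grip_width: 0.003
grip_force: 0.0
```

```bash
python3 -c "
from rig import order
print(order.finish_job())"
```

```text
the job is handed in; nothing more can be done
None
```

I pushed the tray home against the stop, then pushed the door shut over it, and handed the job in at about 12 s; no verdict was printed, and the last picture shows one of the two bearings, with the other hidden under the roof.

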